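# Draw one full stroke from the laundry dosing station

## Task

At the laundry counter, stand the steel measuring scoop upright in the raised ring under the dosing station's spout. Only then press the pump's round cap down until it is fully home against its stop, hold it there a moment, and let it spring right back up, leaving the scoop standing in the ring. Leave the bottle, the carton and the peg basket where they are.

Things in the scene. Friction and masses are not known exactly. Their poses are not given: they have to be found in the camera images.
- station: Dosing station, white plastic, fixed. Base plate 235 x 130 mm, 10 mm thick (x -170 to +65 mm). Origin: on the counter, under the axis of the column, which is 90 (x) by 100 mm (y), its top 180 mm up. Its front is -x, facing the robot within 0.3 rad: there a steel spout 18 mm thick leaves the column 140 mm up and ends in a nozzle over the ring. z up.
- ring (a point): Centre of the floor inside the raised ring that takes the scoop's foot, 105 mm in front (-x) of the column axis, 10 mm above the counter (the floor is the base plate's top). Ring: inside diameter 76 mm, outside 86 mm, 10 mm high. Axes as the station's.
- spout (a point): Lower end of the spout's nozzle (18 mm diameter, pointing down), straight above the ring's centre, 115 mm above the counter; 105 mm above the ring's floor.
- plunger_top (a point): Centre of the top face of the pump cap, a grey disc of 64 mm diameter, 18 mm thick, on a 20 mm steel stem, on the column axis. 236 mm above the counter at rest; moves down with the plunger.
- plunger (a joint): Plunger stroke in m: 0 = up at rest, 0.030 = fully down against the stop. A spring resists with about 5 N at first and 11 N at the bottom, then the stop is solid; it returns by itself when let go.
- scoop: Loose steel scoop, about 0.13 kg, upright: open cup (foot 60, rim 66 mm diameter, 65 mm high, wall 3) with a straight level handle. Origin: centre of the cup's underside; z up; handle along +x to 135 mm from the cup's axis, 14 mm wide (y), 10 mm thick, its middle 56 mm above the underside. In the ring the handle may point any way that clears the column.
- scoop_grip (a point): Place to grip the scoop's handle across its 14 mm width: 105 mm along +x from the cup's axis, 56 mm above the underside. Axes as the scoop's.
- softener: Bystander: white bottle with a paper label and grey cap, 76 mm diameter, 200 mm high; on the other side of the station from the scoop. Origin: centre of its underside.
- tabs: Bystander: cardboard carton 100 x 170 x 80 mm high, behind the work. Origin: centre of its underside.
- pegs: Bystander: grey open basket of clothes pegs, 100 x 180 x 70 mm high, behind the work. Origin: centre of its underside.
There are look-alikes about, which are no part of the job. What is shaped like the scoop but blue is not meant.

How it is judged:
On the way, in this order (a step that is already met when the one before it is completed fails the run):
1. the scoop stands upright inside the ring, its foot on the ring's floor (horizontal distance between scoop and ring below 0.01 m and z of scoop in the frame of ring below 0.004 m and angle between scoop's own z axis and vertical below 0.1 rad), for 0.2 s.
2. the pump cap is pressed fully down against its stop with the scoop in the ring (all of step 1 and value of joint plunger above 0.028 m), for 0.2 s.
At the end, for the whole second after the job is handed in: The scoop stands at rest in the ring (foot within 10 mm of the ring's centre, less than 4 mm above its floor, tilted under 0.10 rad), and the pump cap is back up (within 3 mm of its rest) (all of step 1 and value of joint plunger below 0.003 m and linear speed of scoop below 0.02 m/s); the robot touches nothing.
It fails at once if the pump is pressed more than 10 mm while the scoop is not standing in the ring (value of joint plunger above 0.01 m and not (horizontal distance between scoop and ring below 0.01 m and z of scoop in the frame of ring below 0.004 m and angle between scoop's own z axis and vertical below 0.1 rad)).
It fails at once if the bottle, the carton or the peg basket is shifted by more than 30 mm or tipped (distance of any of softener, tabs, pegs from where it was at the start of the episode above 0.03 m or angle between any of softener, tabs, pegs's own z axis and vertical above 0.3 rad).
It also fails if it takes over 69 s, if anything falls off the work surface, if the arm or the gripper's body presses on something with over 40 N, if the wrist force passes 120 N, or if a joint passes its speed limit or range.

## Robot

A 6-joint arm with a two-finger parallel gripper is mounted at the origin on the work surface. World frame = base frame: x ahead of the robot, y to its left, z up, the work surface at z = 0. Lengths are in m, angles in rad, forces in N, time in s.
With the tool pointing down it reaches from about 0.225 to 0.725 m from the base axis. Payload 3.1 kg.
Tool frame: the origin (TCP) lies between the finger pads; the fingertips stand 8 mm ahead of it and the grasp point (between the pads) lies 11 mm behind it; z points along the fingers, y is the line along which they close (so a half turn about z gives the same grasp; the last joint's range is limited). The gripper opens to 85 mm and grips with 20 to 120 N. Pads are 22 mm wide; open, the fingers measure 114 mm over their backs; the gripper's body (76 mm by 85 mm) begins 54 mm behind the grasp point. The pads swing forward as they close: fully open they stand 13 mm farther back than shut.
Start: joints at [1, 0.048, 0.099, 1.622, 0, 1.443], TCP at [0.225, 0.474, 0.239] pointing down, gripper open.
Joint ranges: [-2.91, 2.91], [-0.99, 1.94], [-1.21, 1.42], [-2.12, 2.29], [-1.49, 1.47], [-3.14, 3.14]. Speed limits (rad/s): [2.79, 2.79, 3.14, 3.14, 3.14, 3.14].

## Interface

Orientations are given as a unit quaternion [w, x, y, z].
In Python, from plant import state, vision, ticket gives the robot as it stands.
- The arm moves only by the tool step_arm, never from a script. Its argument "commands" is a list that holds one entry, the list of rows, each a list of 5 numbers: the shift along the world's x, y, z in shares of 0.6 m (1.0 is 0.6 m), then the turn about the world's z in a scale on which 1.0 is pi/2 rad, then the finger opening in m, from 0 to 0.0854. In form: [[[tx, ty, tz, twist, hand], ...]]. A call has exactly 8 rows; each row is the pose to reach, as a shift and turn from the pose commanded when the call began; what a row does not reach only later rows make up. A row lasts 1/12 s, in which the tool goes at most 41.7 mm and 7.16 degrees, less where a joint would pass 70% of its speed; a pose out of reach is approached as far as the arm can. A shift or turn number past 1, either way, is cut back to 1. A call with a gripper value outside its range is refused whole. The fingers move at their own pace and stop on an object; the grip force is fixed at half the most. Time passes only in rows, so rows that repeat a pose let the fingers close, or fill a call up. It gives the time, the measured TCP pose, the force, the opening and the grip force at its end, in the units of the state.
- state(): the state, without advancing time (a new reading comes with each control period).
- vision.capture(name): name is "scene" or "top" or "wrist"; returns a dict with "image" (420x560x3 uint8, red, green, blue), "intrinsics" (3x3 intrinsics, pixels), "rvec" (rotation vector, rad) and "tvec" (3), from world to camera coordinates, as OpenCV has them. Camera axes: x right, y down, z forward; pixel columns grow to the right and rows downward; lengths in m; the calibration is good to about 2 mm. A picture is of the moment at which its call begins. There is no depth.
- ticket.hand_in(): hands the job in; it is judged then, once.
The state is a dict: "time_s": time; "joints": joint angles; "joint_velocities": joint speeds; "effort": joint torques, N m; "position": TCP position; "tool_rot": TCP orientation; "force": force on the tool from outside, world axes, zero at the start; "wrist_torque": the same for the moment, N m; "grip_width": opening from 0.0 (shut) to 1.0 (fully open); "grasp_force": force on a finger pad.
Only numpy, scipy, OpenCV 4.12 (cv2) and the standard library are available. Lean on these libraries where they do the work, as an engineer would, in place of code of your own. Each camera call takes 0.05 s, during which the arm holds its last target. There are 200 camera calls.

## Working session

There is one attempt and no reset: what is moved stays moved. The work goes in short steps, Python scripts to look and compute and a tool call to move; the robot and the scene stay as the last step left them, time stands still between calls to the robot, and variables do not carry over. Pictures are saved under pics/ and viewed, at most 10 in all, crops included, and the job is handed in when it is done.

Besides the shell and the picture viewer there is one more tool, called after "Emit:" by a JSON object that holds its "op" and its "data", one argument or row to a line. step_arm: Moves the arm, as the interface text tells. Its arguments: {"type":"object","properties":{"commands":{"type":"array"}},"required":["commands"]}

```bash
mkdir -p pics; cat > h.py <<'E'
import numpy as np, cv2
from plant import state, vision, ticket
def cap(n,f):
    c=vision.capture(n); cv2.imwrite(f'pics/{f}.png',cv2.cvtColor(c['image'],cv2.COLOR_RGB2BGR))
    np.savez(f'pics/{f}.npz',**{k:np.array(v) for k,v in c.items()}); return c
def load(f): return dict(np.load(f'pics/{f}.npz'))
def ray(c,u,v,z):
    R=cv2.Rodrigues(np.array(c['rvec'],float))[0]; t=np.array(c['tvec'],float).ravel()
    d=R.T@np.linalg.inv(np.array(c['intrinsics']))@[u,v,1.]; o=-R.T@t
    return o+d*(z-o[2])/d[2]
def proj(c,p):
    return cv2.projectPoints(np.array(p,float).reshape(-1,3),np.array(c['rvec'],float),np.array(c['tvec'],float),np.array(c['intrinsics'],float),None)[0].reshape(-1,2)
E
python3 - <<'E'
from h import *
a=cap('scene','s0');b=cap('top','t0')
for c in(a,b):
    R=cv2.Rodrigues(np.array(c['rvec'],float))[0];print(-R.T@np.array(c['tvec']).ravel(),c['intrinsics'])
s=state();print(s)
E
```

```text
[1.56289994 1.07341614 1.31355151] [[545.07653117   0.         278.06522811]
 [  0.         545.07653117 208.22546152]
 [  0.           0.           1.        ]]
[ 0.16757102 -0.15258942  1.92122448] [[532.60997706   0.         286.98541627]
 [  0.         532.60997706 206.40074468]
 [  0.           0.           1.        ]]
{'time_s': 0.1, 'joints': array([1.00019649e+00, 4.87100977e-02, 9.77518998e-02, 1.62196381e+00,
       7.36202898e-07, 1.44300200e+00]), 'joint_velocities': array([-0.00220941, -0.00079229,  0.00238538,  0.00146201, -0.00221287,
        0.00062004]), 'effort': array([ 2.59735032e-03, -3.39851582e+01,  3.20935535e+01,  1.58040854e-02,
       -1.52222824e-04,  2.51007987e-05]), 'position': array([0.22467577, 0.47392095, 0.23821548]), 'tool_rot': array([-3.63989381e-04,  2.19598228e-01,  9.75589816e-01, -9.98568536e-04]), 'force': array([0.58858415, 0.39128056, 0.2748789 ]), 'wrist_torque': array([ 0.00266605, -0.02245603, -0.00033202]), 'grasp_force': 0.0, 'grip_width': 0.9982960485918976}
```

View pics/s0.png

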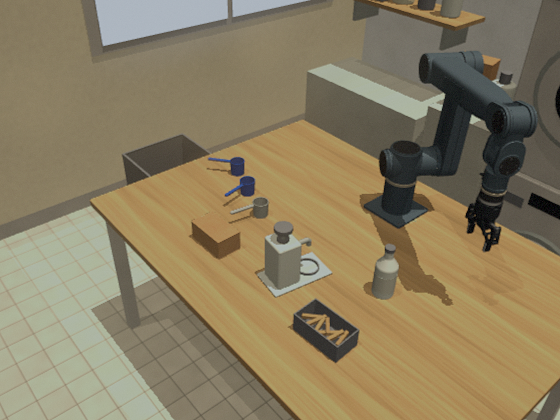

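View pics/t0.png

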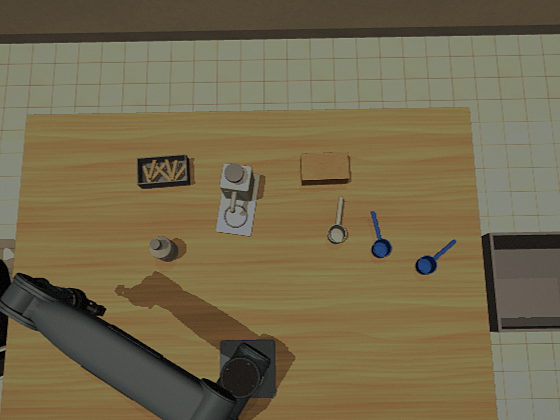

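In the top view there are three scoop shapes: a steel-grey one with its cup at (338,234) and handle end at (341,199), and blue ones at (381,248) and (427,265). The grey one fits the description. The station's ring is at about (236,216) and its cap at (236,172). I'll confirm this in an enlarged crop and measure.

```bash
python3 - <<'E'
from h import *
c=load('t0'); im=cv2.cvtColor(c['image'],cv2.COLOR_RGB2BGR)
x0,y0=205,150
cv2.imwrite('pics/crop.png',cv2.resize(im[y0:260,x0:405],None,fx=4,fy=4,interpolation=cv2.INTER_CUBIC))
hsv=cv2.cvtColor(im,cv2.COLOR_BGR2HSV)
m=((hsv[...,1]<95)).astype(np.uint8)
def blob(m,x,y,w,h):
    mm=np.zeros_like(m); mm[y:y+h,x:x+w]=m[y:y+h,x:x+w]
    n,l,s,ce=cv2.connectedComponentsWithStats(mm); i=1+np.argmax(s[1:,4]); return (l==i).astype(np.uint8),s[i],ce[i]
b,s,ce=blob(m,318,188,45,62);print('scoop',s,ce)
# cup: part remaining after opening
cup=cv2.morphologyEx(b,cv2.MORPH_OPEN,cv2.getStructuringElement(cv2.MORPH_ELLIPSE,(11,11)))
k=cv2.findContours(cup,0,2)[0]; print('cup',cv2.minEnclosingCircle(max(k,key=len)))
h=b&~cv2.dilate(cup,np.ones((3,3),np.uint8)); ys,xs=np.nonzero(h); print('handle',cv2.fitLine(np.c_[xs,ys].astype(np.float32),2,0,.01,.01).ravel(),ys.min(),xs[ys==ys.min()])
b,s,ce=blob(m,205,155,65,85);print('station',s,cv2.minAreaRect(max(cv2.findContours(b,0,2)[0],key=len)))
k=cv2.findContours(b,0,2)[0];print(cv2.approxPolyDP(max(k,key=len),3,True).reshape(-1,2).tolist())
E
```

```text
scoop [327 197  20  47 410] [337.1902439  226.70243902]
cup ((336.61505126953125, 233.464599609375), 9.703269958496094)
handle [ 1.24404065e-01 -9.92231667e-01  3.39187500e+02  2.09544647e+02] 197 [339 340 341 342]
station [ 215  163   45   73 2496] ((236.6899871826172, 198.66998291015625), (38.89087677001953, 69.86215209960938), 8.13010311126709)
[[224, 163], [215, 230], [250, 235], [259, 174], [253, 174], [250, 166]]
```

View pics/crop.png

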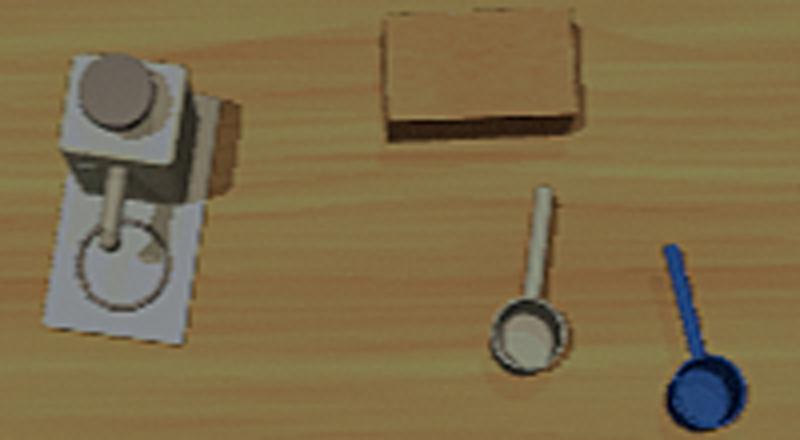

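The crop confirms it: the steel scoop has its rim at crop (529,338) and handle tip at (543,187), and its neighbour is clearly blue. Ring centre is at crop (125,265), cap at (118,92), and the nozzle shows over the ring.

```bash
python3 - <<'E'
from h import *
c=load('t0'); f=lambda u,v,z: ray(c,205+(u+.5)/4-.5,150+(v+.5)/4-.5,z)[:2]
cap_=f(118,92,.236);ring=f(125,265,.02);cup=f(529,338,.065);tip=f(543,187,.061)
d=tip-cup; print('cap',cap_,'ring',ring,np.linalg.norm(cap_-ring),'dir',np.arctan2(*(cap_-ring)[::-1]))
e=np.array([ray(c,u,v,0)[:2] for u,v in [(215,230),(250,235)]]);print('edge',e,np.arctan2(*(e[0]-e[1])[::-1])-np.pi/2)
a=np.arctan2(d[1],d[0]);print('cup',cup,'tip',tip,np.linalg.norm(d),a)
print('grip',cup+.105*d/np.linalg.norm(d))
E
```

```text
cap [0.63788423 0.02283267] ring [0.53515122 0.03827476] 0.10388710382397286 dir -0.14919588958837576
edge [[ 0.48777708  0.11642829]
 [ 0.46711484 -0.01149102]] -0.16014242188433103
cup [ 0.45484479 -0.32222737] tip [ 0.59182476 -0.33996935] 0.13812418297484183 -0.12880534242171543
grip [ 0.55897497 -0.33571456]
```

The rows are not in the units I measure in: shifts go in shares of 0.6 m and turns go in shares of pi/2 rad. I convert before sending: -0.27 m is -0.45, 0.11 m is 0.1833, 0.16 rad is 0.1019.

Emit:
{"op": "step_arm", "data": {
  "commands": [
    [[0.0233,-0.0567,0.0133,0.0255,0.085],[0.0467,-0.1133,0.0267,0.0509,0.085],[0.07,-0.17,0.04,0.0764,0.085],[0.0917,-0.225,0.05,0.1019,0.085],[0.115,-0.2817,0.05,0.1273,0.085],[0.1367,-0.3367,0.05,0.1528,0.085],[0.16,-0.3933,0.05,0.1783,0.085],[0.1833,-0.45,0.05,0.1999,0.085]]
  ]
}}

```text
time_s: 0.77
position: [0.335, 0.2027, 0.269]
tool_rot: [-0.0, 0.063, 0.998, -0.0]
force: [0.3, 0.9, -0.6]
grip_width: 0.992
grasp_force: 0.0
```

Scaled: -0.27 m is -0.45, -0.236 m is -0.3933.

Emit:
{"op": "step_arm", "data": {
  "commands": [
    [[0.0233,-0.0567,0,0,0.085],[0.0467,-0.1133,0,0,0.085],[0.07,-0.17,0,0,0.085],[0.0917,-0.225,0,0,0.085],[0.115,-0.2817,0,0,0.085],[0.1367,-0.3367,0,0,0.085],[0.16,-0.3933,0,0,0.085],[0.1833,-0.45,0,0,0.085]]
  ]
}}

```text
time_s: 1.43
position: [0.445, -0.0675, 0.2689]
tool_rot: [-0.0, 0.065, 0.998, 0.0]
force: [0.8, 1.2, -0.2]
grip_width: 0.996
grasp_force: 0.0
```

Scaled: -0.27 m is -0.45, -0.236 m is -0.3933.

Emit:
{"op": "step_arm", "data": {
  "commands": [
    [[0.0233,-0.0567,0,0,0.085],[0.0467,-0.1133,0,0,0.085],[0.07,-0.17,-0.0167,0,0.085],[0.0917,-0.225,-0.0333,0,0.085],[0.115,-0.2817,-0.0667,0,0.085],[0.1367,-0.3367,-0.1,0,0.085],[0.16,-0.3933,-0.1333,0,0.085],[0.18,-0.45,-0.15,0,0.085]]
  ]
}}

```text
time_s: 2.1
position: [0.5522, -0.3364, 0.1751]
tool_rot: [-0.002, 0.064, 0.998, 0.002]
force: [0.6, 0.4, 0.2]
grip_width: 0.997
grasp_force: 0.0
```

```bash
python3 - <<'E'
from h import *
s=state();print(s['time_s'],s['position'],s['tool_rot'],s['joints'])
c=cap('wrist','w1')
f=lambda z,r:[.455-.0,-.322,z]
d=np.array([np.cos(-.129),np.sin(-.129)]);cup=np.array([.4548,-.3222])
print(proj(c,[[*cup,.065],[*(cup+.1*d),.061],[*(cup+.135*d),.061]]))
E
```

```text
2.1 [ 0.55220985 -0.33635308  0.17511258] [-0.00217226  0.06436894  0.99792257  0.00157235] [-6.50841873e-01  3.71787259e-01  3.47260386e-01  1.55162834e+00
  2.15077017e-04 -5.22015039e-01]
[[282.45441708  87.99967642]
 [282.08597987 209.20266336]
 [281.99403943 245.09553144]]
```

View pics/w1.png

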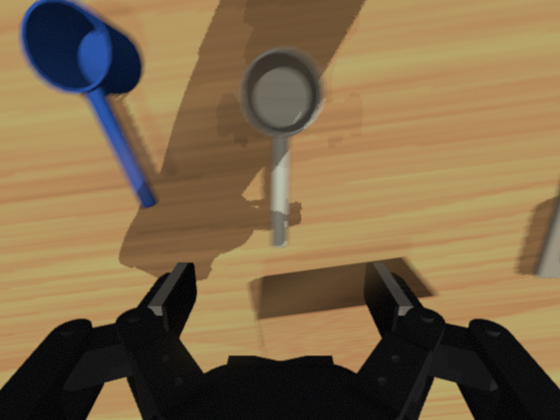

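The wrist view shows the steel cup rim at (282,92) and the handle running down to (280,244). That is within 3 mm of prediction and centred between the fingers, so I'll descend and grip.

Scaled: -0.132 m is -0.22, -0.045 m is -0.075.

Emit:
{"op": "step_arm", "data": {
  "commands": [
    [[0,0,-0.0333,0,0.085],[0,0,-0.075,0,0.085],[0,0,-0.1167,0,0.085],[0,0,-0.1583,0,0.085],[0,0,-0.1917,0,0.085],[0,0,-0.2117,0,0.085],[0,0,-0.22,0,0.085],[0,0,-0.22,0,0.085]]
  ]
}}

```text
time_s: 2.82
position: [0.5519, -0.3348, 0.0456]
tool_rot: [-0.001, 0.064, 0.998, 0.001]
force: [-0.6, -0.2, -0.1]
grip_width: 0.995
grasp_force: 0.0
```

Emit:
{"op": "step_arm", "data": {
  "commands": [
    [[0,0,0,0,0.06],[0,0,0,0,0.04],[0,0,0,0,0.02],[0,0,0,0,0.005],[0,0,0,0,0.005],[0,0,0,0,0.005],[0,0,0,0,0.005],[0,0,0,0,0.005]]
  ]
}}

```text
time_s: 3.48
position: [0.5532, -0.336, 0.0479]
tool_rot: [0.0, 0.064, 0.998, -0.0]
force: [-0.8, -0.3, 2.7]
grip_width: 0.154
grasp_force: 60.5
```

Scaled: 0.06 m is 0.1, 0.058 m is 0.0967.

Emit:
{"op": "step_arm", "data": {
  "commands": [
    [[0,0,0.0083,0,0.005],[0,0,0.02,0,0.005],[0,0,0.0367,0,0.005],[0,0,0.0533,0,0.005],[0,0,0.07,0,0.005],[0,0,0.0867,0,0.005],[0,0,0.0967,0,0.005],[0,0,0.1,0,0.005]]
  ]
}}

```text
time_s: 4.15
position: [0.554, -0.3364, 0.1099]
tool_rot: [0.002, 0.064, 0.998, -0.001]
force: [0.3, -0.9, -1.1]
grip_width: 0.148
grasp_force: 60.2
```

Scaled: 0.07 m is 0.1167, -0.002 m is -0.0033, -0.71 rad is -0.452.

Emit:
{"op": "step_arm", "data": {
  "commands": [
    [[-0.0033,0.0067,0,-0.0255,0.005],[-0.01,0.0167,0,-0.07,0.005],[-0.0167,0.0333,0,-0.1337,0.005],[-0.025,0.05,0,-0.1974,0.005],[-0.0333,0.0667,0,-0.261,0.005],[-0.0417,0.0833,0,-0.3247,0.005],[-0.05,0.1,0,-0.3883,0.005],[-0.0567,0.1167,0,-0.452,0.005]]
  ]
}}

```text
time_s: 4.82
position: [0.5183, -0.2651, 0.107]
tool_rot: [-0.0, 0.41, 0.912, -0.0]
force: [0.5, -0.1, -1.5]
grip_width: 0.146
grasp_force: 60.1
```

Scaled: 0.066 m is 0.11, 0.063 m is 0.105, -0.89 rad is -0.5666.

Emit:
{"op": "step_arm", "data": {
  "commands": [
    [[-0.005,0.0167,0,-0.07,0.005],[-0.01,0.0333,0,-0.1401,0.005],[-0.015,0.05,0,-0.2101,0.005],[-0.02,0.0667,0,-0.2801,0.005],[-0.025,0.0833,0,-0.3501,0.005],[-0.0283,0.0967,0,-0.4202,0.005],[-0.0317,0.105,0,-0.4966,0.005],[-0.0317,0.11,0,-0.5666,0.005]]
  ]
}}

```text
time_s: 5.48
position: [0.4992, -0.1988, 0.1071]
tool_rot: [-0.001, 0.762, 0.647, -0.0]
force: [-0.7, 0.4, -2.0]
grip_width: 0.149
grasp_force: 60.1
```

```bash
python3 - <<'E'
from h import *
s=state();print(s['time_s'],s['position'],s['tool_rot'],s['grip_width'])
a=cap('scene','s2');b=cap('top','t2')
f=lambda c,x,y,w,h,k:cv2.resize(cv2.cvtColor(c['image'][y:y+h,x:x+w],cv2.COLOR_RGB2BGR),None,fx=k,fy=k,interpolation=cv2.INTER_CUBIC)
A=f(a,210,170,150,130,4);B=f(b,210,150,130,130,4)
cv2.imwrite('pics/s2c.png',A);cv2.imwrite('pics/t2c.png',B)
E
```

```text
5.4833 [ 0.49922163 -0.19879453  0.10708989] [-5.18555220e-04  7.62383463e-01  6.47125228e-01 -3.54790200e-04] 0.14895828624961718
```

View pics/s2c.png

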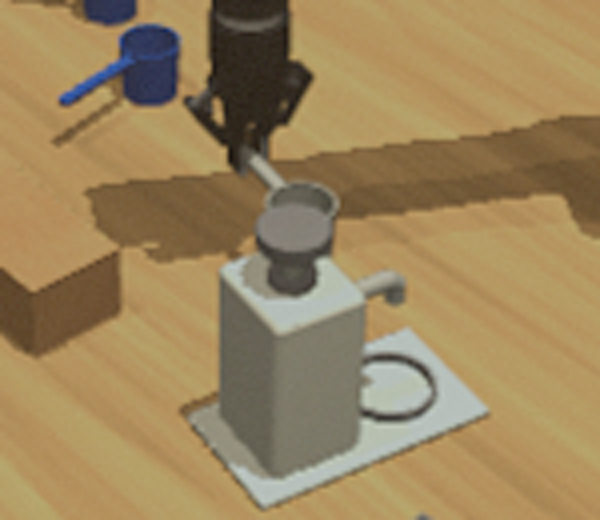

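View pics/t2c.png

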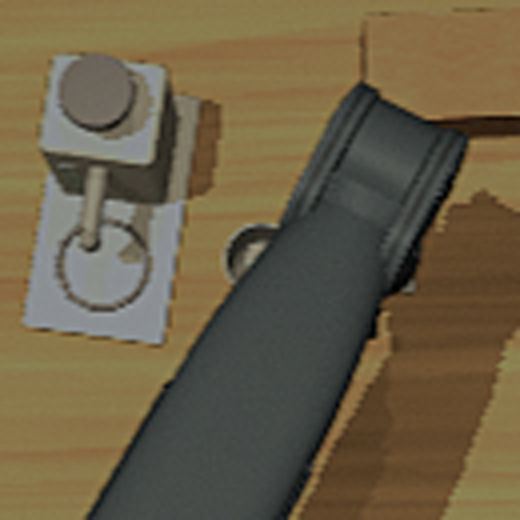

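The scoop is held level, with its cup rim at scene crop about (304,207) and top crop about (263,260). The ring is clear in both views, at top crop (104,265). Next I'll triangulate the cup and check its height.

```bash
python3 - <<'E'
from h import *
a=load('s2');b=load('t2')
P=lambda c:c['intrinsics']@np.c_[cv2.Rodrigues(c['rvec'])[0],c['tvec'].ravel()]
g=lambda u,o:np.array(u)/4+o-.375
ua=g([304,207],[210,170]);ub=g([263,260],[210,150])
X=cv2.triangulatePoints(P(a),P(b),ua.reshape(2,1),ub.reshape(2,1));print('rim',(X[:3]/X[3]).ravel())
r=g([103.5,265],[210,150]);print('ring',ray(b,*r,.02))
for z in(.115,.125):print(ray(b,*ub,z),ray(a,*ua,z))
# project predicted ring & rim circles extents
t=np.linspace(0,6.28,60)
def ext(c,o,ctr,rad):
    q=(proj(c,np.c_[ctr[0]+rad*np.cos(t),ctr[1]+rad*np.sin(t),0*t+ctr[2]])-o+.375)*4
    return q.min(0).round(),q.max(0).round()
print('scene ring',ext(a,[210,170],[.535,.038,.02],.043),'top',ext(b,[210,150],[.535,.038,.02],.043))
print('scene rim',ext(a,[210,170],[.514,-.104,.125],.033),'top',ext(b,[210,150],[.514,-.104,.125],.033))
E
```

```text
rim [ 0.51477669 -0.10441052  0.11860822]
ring [0.53517491 0.03963888 0.02      ]
[ 0.51880991 -0.10776199  0.115     ] [ 0.50896196 -0.10414217  0.115     ]
[ 0.5168653  -0.10801018  0.125     ] [ 0.5177554  -0.09431733  0.125     ]
scene ring (array([335., 347.]), array([432., 412.])) top (array([ 58., 219.]), array([153., 312.]))
scene rim (array([264., 179.]), array([337., 223.])) top (array([220., 226.]), array([297., 301.]))
```

Scaled: 0.07 m is 0.1167, 0.06 m is 0.1.

Emit:
{"op": "step_arm", "data": {
  "commands": [
    [[0,0,-0.0133,0,0.005],[0,0,-0.0333,0,0.005],[0.0017,0.0083,-0.0467,0,0.005],[0.0033,0.025,-0.0467,0,0.005],[0.0067,0.05,-0.0467,0,0.005],[0.01,0.075,-0.0467,0,0.005],[0.0133,0.1,-0.0467,0,0.005],[0.0167,0.1167,-0.0467,0,0.005]]
  ]
}}

```text
time_s: 6.25
position: [0.5095, -0.1275, 0.0787]
tool_rot: [-0.001, 0.76, 0.65, -0.0]
force: [0.7, 0.0, -1.2]
grip_width: 0.142
grasp_force: 60.2
```

Emit:
{"op": "step_arm", "data": {
  "commands": [
    [[0.0017,0.0167,0,0,0.005],[0.005,0.0367,0,0,0.005],[0.0083,0.0583,0,0,0.005],[0.01,0.0783,0,0,0.005],[0.0133,0.0983,0,0,0.005],[0.015,0.1133,0,0,0.005],[0.0167,0.125,0,0,0.005],[0.0167,0.125,0,0,0.005]]
  ]
}}

```text
time_s: 6.92
position: [0.5201, -0.0531, 0.0793]
tool_rot: [-0.0, 0.76, 0.65, 0.0]
force: [-0.5, 0.5, -0.9]
grip_width: 0.148
grasp_force: 60.2
```

```bash
python3 - <<'E'
from h import *
s=state();print(s['time_s'],s['position'],s['tool_rot'],s['force'])
a=cap('scene','s3');b=cap('top','t3');w=cap('wrist','w3')
f=lambda c,x,y,w,h,k:cv2.resize(cv2.cvtColor(c['image'][y:y+h,x:x+w],cv2.COLOR_RGB2BGR),None,fx=k,fy=k,interpolation=cv2.INTER_CUBIC)
A=f(a,260,215,80,80,5);B=f(b,205,155,80,80,5);W=f(w,0,0,560,420,.7)
W=cv2.copyMakeBorder(W,0,0,4,4,0)
cv2.imwrite('pics/m3.png',np.vstack([np.hstack([A,B])]));cv2.imwrite('pics/w3.png',W)
t=np.linspace(0,6.28,60)
def ext(c,o,ctr,rad):
    q=(proj(c,np.c_[ctr[0]+rad*np.cos(t),ctr[1]+rad*np.sin(t),0*t+ctr[2]])-o+.4)*5
    return q.min(0).round(),q.max(0).round()
print('rim pred top',ext(b,[205,155],[.535,.0385,.095],.033),'scene',ext(a,[260,215],[.535,.0385,.095],.033))
E
```

```text
6.9167 [ 0.52009636 -0.05314606  0.07930917] [-1.78001068e-04  7.60107207e-01  6.49797644e-01  1.57702213e-04] [-0.48671757  0.49696131 -0.88448937]
rim pred top (array([ 98., 240.]), array([192., 333.])) scene (array([187., 138.]), array([282., 199.]))
```

View pics/m3.png

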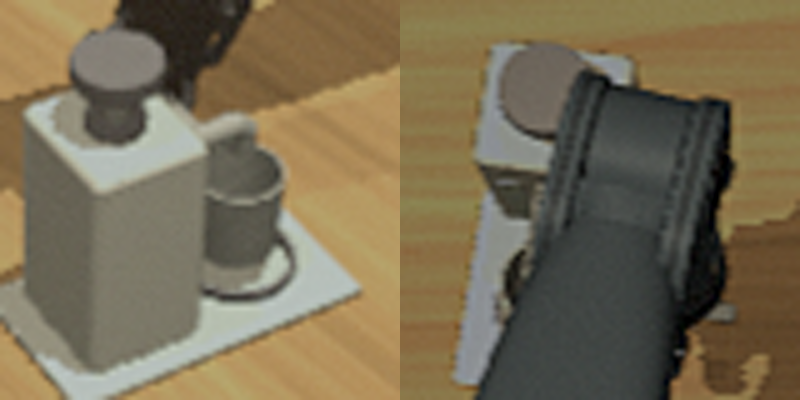

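View pics/w3.png

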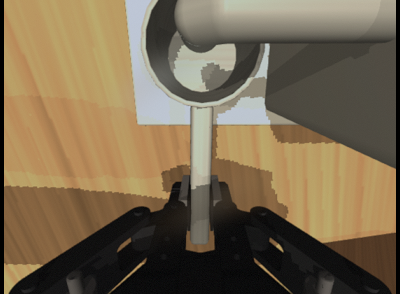

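The scene crop shows the cup over the ring and below the nozzle. Its rim's right edge is at (285,180), 3 px short of the expected 288, and the top view's left edge is at 103 against 98. So the cup is 2 to 3 mm toward -y. I'll correct that and lower.

Scaled: -0.018 m is -0.03, -0.01 m is -0.0167.

Emit:
{"op": "step_arm", "data": {
  "commands": [
    [[0,0.0033,0,0,0.005],[0,0.0033,-0.005,0,0.005],[0,0.0033,-0.01,0,0.005],[0,0.0033,-0.0167,0,0.005],[0,0.0033,-0.0217,0,0.005],[0,0.0033,-0.0267,0,0.005],[0,0.0033,-0.03,0,0.005],[0,0.0033,-0.03,0,0.005]]
  ]
}}

```text
time_s: 7.73
position: [0.5194, -0.0526, 0.0605]
tool_rot: [-0.001, 0.761, 0.649, -0.0]
force: [0.4, 0.0, -0.9]
grip_width: 0.144
grasp_force: 60.2
```

Scaled: -0.0035 m is -0.0058, -0.001 m is -0.0017.

Emit:
{"op": "step_arm", "data": {
  "commands": [
    [[0,0,-0.0017,0,0.005],[0,0,-0.0033,0,0.005],[0,0,-0.005,0,0.005],[0,0,-0.0058,0,0.005],[0,0,-0.0058,0,0.005],[0,0,-0.0058,0,0.005],[0,0,-0.0058,0,0.005],[0,0,-0.0058,0,0.005]]
  ]
}}

```text
time_s: 8.4
position: [0.5202, -0.0528, 0.0582]
tool_rot: [0.0, 0.761, 0.649, 0.0]
force: [-0.5, -0.8, 1.2]
grip_width: 0.147
grasp_force: 60.4
```

```bash
python3 - <<'E'
from h import *
s=state();print(s['time_s'],s['position'],s['force'],s['wrist_torque'])
E
```

```text
8.4 [ 0.52022062 -0.05280223  0.0581843 ] [-0.45815289 -0.75364237  1.23534527] [-0.12181346  0.08789831  0.01328416]
```

Emit:
{"op": "step_arm", "data": {
  "commands": [
    [[0,0,0,0,0.02],[0,0,0,0,0.03],[0,0,0,0,0.04],[0,0,0,0,0.05],[0,0,0,0,0.05],[0,0,0,0,0.05],[0,0,0,0,0.05],[0,0,0,0,0.05]]
  ]
}}

```text
time_s: 9.07
position: [0.5199, -0.0526, 0.0578]
tool_rot: [-0.0, 0.761, 0.649, 0.0]
force: [0.2, 0.2, -0.0]
grip_width: 0.583
grasp_force: 0.0
```

Scaled: 0.2 m is 0.3333, 0.16 m is 0.2667.

Emit:
{"op": "step_arm", "data": {
  "commands": [
    [[0,0,0.0083,0,0.05],[0,0,0.025,0,0.05],[0,0,0.05,0,0.05],[0,0,0.0917,0,0.05],[0,0,0.1417,0,0.05],[0,0,0.2,0,0.05],[0,0,0.2667,0,0.05],[0,0,0.3333,0,0.05]]
  ]
}}

```text
time_s: 9.73
position: [0.5194, -0.0525, 0.2603]
tool_rot: [0.0, 0.761, 0.649, 0.0]
force: [1.5, 0.5, 0.2]
grip_width: 0.591
grasp_force: 0.0
```

Scaled: -0.18 m is -0.3, -0.17 m is -0.2833.

Emit:
{"op": "step_arm", "data": {
  "commands": [
    [[0,-0.05,0.0167,0,0.02],[0,-0.1,0.0333,0,0],[0,-0.15,0.0333,0,0],[0,-0.2,0.0333,0,0],[0,-0.25,0.0333,0,0],[0,-0.2833,0.0333,0,0],[0,-0.3,0.0333,0,0],[0,-0.3,0.0333,0,0]]
  ]
}}

```text
time_s: 10.4
position: [0.5197, -0.2346, 0.2782]
tool_rot: [0.0, 0.762, 0.648, -0.0]
force: [-0.4, 0.0, 0.1]
grip_width: 0.005
grasp_force: 0.0
```

```bash
python3 - <<'E'
from h import *
s=state();print(s['time_s'],s['position'],s['force'],s['grip_width'])
a=cap('scene','s4');b=cap('top','t4')
f=lambda c,x,y,w,h,k:cv2.resize(cv2.cvtColor(c['image'][y:y+h,x:x+w],cv2.COLOR_RGB2BGR),None,fx=k,fy=k,interpolation=cv2.INTER_CUBIC)
A=f(a,260,215,80,80,5);B=f(b,205,155,80,80,5)
cv2.imwrite('pics/m4.png',np.hstack([A,B]))
t=np.linspace(0,6.28,60)
def ext(c,o,ctr,rad):
    q=(proj(c,np.c_[ctr[0]+rad*np.cos(t),ctr[1]+rad*np.sin(t),0*t+ctr[2]])-o+.4)*5
    return q.min(0).round(),q.max(0).round()
print('rim pred top',ext(b,[205,155],[.535,.0385,.075],.033),'scene',ext(a,[260,215],[.535,.0385,.075],.033))
E
```

```text
10.4 [ 0.51974928 -0.234589    0.27818615] [-0.41783707  0.02564731  0.09042669] 0.004959701896995571
rim pred top (array([102., 246.]), array([195., 338.])) scene (array([186., 160.]), array([281., 221.]))
```

View pics/m4.png

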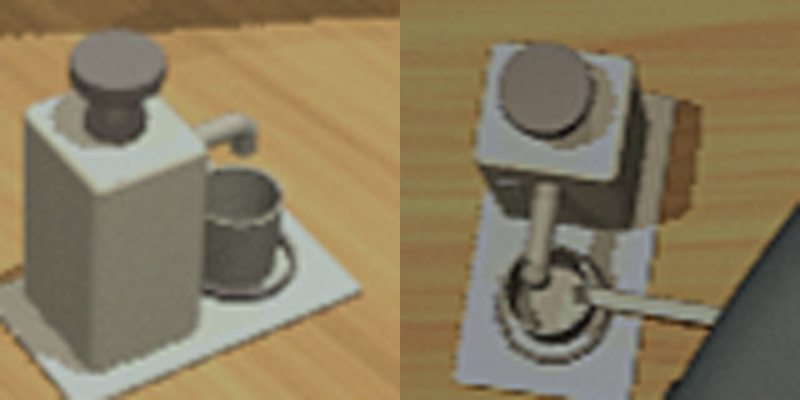

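The scoop stands level in the ring, with its rim at scene crop (240,195) and inside the ring at top crop (552,293). Rim height matches the expected 75 mm, and the offset is about 2 to 3 mm. The fingers are shut, so I'll go over the cap.

Scaled: 0.215 m is 0.3583, 0.19 m is 0.3167.

Emit:
{"op": "step_arm", "data": {
  "commands": [
    [[0.0133,0.025,0,0,0],[0.0333,0.0667,0,0,0],[0.0567,0.1167,0,0,0],[0.08,0.1667,0,0,0],[0.1033,0.2167,0,0,0],[0.125,0.2667,0,0,0],[0.1467,0.3167,0,0,0],[0.1667,0.3583,0,0,0]]
  ]
}}

```text
time_s: 11.17
position: [0.6199, -0.0131, 0.2786]
tool_rot: [-0.0, 0.76, 0.65, 0.001]
force: [1.0, -0.4, -0.3]
grip_width: 0.003
grasp_force: 0.0
```

Scaled: 0.042 m is 0.07, 0.032 m is 0.0533.

Emit:
{"op": "step_arm", "data": {
  "commands": [
    [[0.0133,0.03,0,0,0],[0.0233,0.0533,0,0,0],[0.03,0.07,0,0,0],[0.03,0.07,-0.0133,0,0],[0.03,0.07,-0.0267,0,0],[0.03,0.07,-0.0367,0,0],[0.03,0.07,-0.0433,0,0],[0.03,0.07,-0.0433,0,0]]
  ]
}}

```text
time_s: 11.83
position: [0.6368, 0.0232, 0.2498]
tool_rot: [-0.001, 0.761, 0.648, -0.001]
force: [0.2, 0.1, 0.1]
grip_width: 0.0
grasp_force: 0.0
```

Scaled: -0.033 m is -0.055, -0.03 m is -0.05.

Emit:
{"op": "step_arm", "data": {
  "commands": [
    [[0,0,-0.0067,0,0],[0,0,-0.0133,0,0],[0,0,-0.02,0,0],[0,0,-0.0267,0,0],[0,0,-0.0333,0,0],[0,0,-0.0417,0,0],[0,0,-0.05,0,0],[0,0,-0.055,0,0]]
  ]
}}

```text
time_s: 12.5
position: [0.6381, 0.0236, 0.2217]
tool_rot: [0.002, 0.761, 0.649, 0.001]
force: [-2.7, -1.0, 10.2]
grip_width: -0.002
grasp_force: 5.0
```

Scaled: -0.006 m is -0.01, -0.002 m is -0.0033.

Emit:
{"op": "step_arm", "data": {
  "commands": [
    [[0,0,-0.0033,0,0],[0,0,-0.005,0,0],[0,0,-0.0067,0,0],[0,0,-0.0083,0,0],[0,0,-0.01,0,0],[0,0,-0.01,0,0],[0,0,-0.01,0,0],[0,0,-0.01,0,0]]
  ]
}}

```text
time_s: 13.17
position: [0.6381, 0.0236, 0.2169]
tool_rot: [0.002, 0.761, 0.649, 0.001]
force: [-3.5, -0.6, 9.5]
grip_width: 0.004
grasp_force: 5.3
```

Scaled: -0.004 m is -0.0067, -0.002 m is -0.0033.

Emit:
{"op": "step_arm", "data": {
  "commands": [
    [[0,0,-0.0017,0,0],[0,0,-0.0033,0,0],[0,0,-0.005,0,0],[0,0,-0.0067,0,0],[0,0,-0.0067,0,0],[0,0,-0.0067,0,0],[0,0,-0.0067,0,0],[0,0,-0.0067,0,0]]
  ]
}}

```text
time_s: 13.83
position: [0.6382, 0.0236, 0.2141]
tool_rot: [0.002, 0.761, 0.649, 0.001]
force: [-4.8, 0.7, 14.4]
grip_width: -0.005
grasp_force: 6.8
```

Scaled: -0.004 m is -0.0067, -0.002 m is -0.0033.

Emit:
{"op": "step_arm", "data": {
  "commands": [
    [[0,0,-0.0017,0,0],[0,0,-0.0033,0,0],[0,0,-0.005,0,0],[0,0,-0.0067,0,0],[0,0,-0.0067,0,0],[0,0,-0.0067,0,0],[0,0,-0.0067,0,0],[0,0,-0.0067,0,0]]
  ]
}}

```text
time_s: 14.5
position: [0.6382, 0.0236, 0.2139]
tool_rot: [0.004, 0.761, 0.649, 0.003]
force: [-8.8, -1.1, 23.4]
grip_width: 0.001
grasp_force: 11.8
```

The cap is at its stop: the TCP stays at 0.214 m while the force climbs to 23 N, and it was held for over 0.6 s. Releasing now.

Scaled: 0.09 m is 0.15, 0.065 m is 0.1083.

Emit:
{"op": "step_arm", "data": {
  "commands": [
    [[0,0,0.01,0,0],[0,0,0.02,0,0],[0,0,0.03,0,0],[0,0,0.0417,0,0],[0,0,0.055,0,0],[0,0,0.075,0,0],[0,0,0.1083,0,0],[0,0,0.15,0,0]]
  ]
}}

```text
time_s: 15.17
position: [0.6372, 0.0243, 0.2936]
tool_rot: [-0.001, 0.761, 0.649, -0.001]
force: [0.3, -0.5, -0.2]
grip_width: 0.003
grasp_force: 0.0
```

Scaled: -0.2 m is -0.3333, -0.17 m is -0.2833.

Emit:
{"op": "step_arm", "data": {
  "commands": [
    [[-0.0167,-0.0333,0.0167,0,0],[-0.0333,-0.0833,0.0167,0,0],[-0.05,-0.1333,0.0167,0,0],[-0.0833,-0.1833,0.0167,0,0],[-0.1,-0.2333,0.0167,0,0],[-0.1167,-0.2833,0.0167,0,0],[-0.1333,-0.3333,0.0167,0,0],[-0.1333,-0.3333,0.0167,0,0]]
  ]
}}

```text
time_s: 15.83
position: [0.5562, -0.181, 0.3046]
tool_rot: [0.001, 0.763, 0.647, -0.001]
force: [0.9, 0.8, 1.3]
grip_width: -0.0
grasp_force: 0.0
```

```bash
python3 - <<'E'
from h import *
s=state();print(s['time_s'],s['position'],s['force'])
a=cap('scene','s5');b=cap('top','t5')
f=lambda c,x,y,w,h,k:cv2.resize(cv2.cvtColor(c['image'][y:y+h,x:x+w],cv2.COLOR_RGB2BGR),None,fx=k,fy=k,interpolation=cv2.INTER_CUBIC)
cv2.imwrite('pics/m5.png',np.hstack([f(a,260,215,80,80,5),f(b,205,155,80,80,5)]))
E
```

```text
15.8333 [ 0.55615161 -0.1810311   0.30457939] [0.91298142 0.83969196 1.34034519]
```

View pics/m5.png

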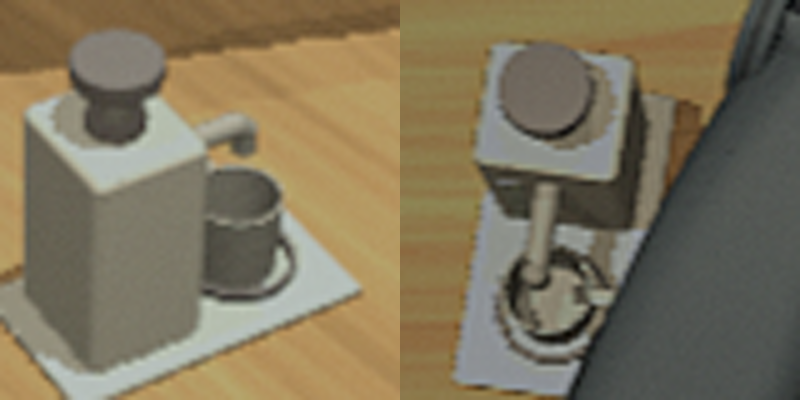

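The cap is back at its rest height (117,60), the scoop hasn't moved in the ring at (240,195), and the arm is clear. Handing in.

```bash
python3 -c "
from plant import ticket; print(ticket.hand_in())"
```

```text
the job is handed in; nothing more can be done
None
```

I stood the steel scoop in the ring, pressed the pump cap to its stop, held it for over 0.6 s and let it spring back up. I then handed the job in at about 16 s, with no verdict shown.

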